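# Turn the upended felt marker cap-down in the sloping pen stand

### The arm

A 6-joint arm with a two-finger parallel gripper is mounted at the origin on a cart in front of the work surface, level with it; the furniture and walls round the work are solid. World frame = base frame: x ahead of the robot, y to its left, z up, the work surface at z = 0. Lengths are in m, angles in rad, forces in N, time in s.
With the tool pointing down it reaches from about 0.275 to 0.875 m from the base axis. Payload 12.5 kg.
Tool frame: the origin (TCP) lies on the centre line of the jaws, within the pads' length; the fingertips stand r.finger_overhang ahead of it and the grasp point (between the pads) lies 3 mm ahead of it (r.finger_overhang is the distance from the TCP to the fingertips, in m); z points along the fingers, y is the line along which they close (so a half turn about z gives the same grasp; the last joint's range is limited). The gripper opens to 85 mm and grips with 20 to 120 N. Pads are 22 mm wide; open, the fingers measure 114 mm over their backs; the gripper's body (76 mm by 85 mm) begins 54 mm behind the grasp point. The pads swing forward as they close: fully open they stand 13 mm farther back than shut.
Start: joints at [1.253, 0.351, 1.652, -0, 1.139, -0.085], TCP at [0.127, 0.535, 0.253] pointing down, gripper open.
Joint ranges: [-2.75, 2.75], [-0.79, 2.1], [0.01, 2.65], [-1.57, 4.71], [0.07, 3.14], [-2.87, 2.87]. Speed limits (rad/s): [2.22, 2.22, 2.79, 3.14, 3.14, 3.14].

### API

Orientations are given as a unit quaternion [x, y, z, w].
In Python, from cell import r, optics gives the robot as it stands. The module is installed in compiled form; this text tells all that it offers. Calls block until the motion is done:
- r.move_to(position, orientation): joint-space move of the TCP to a pose.
- r.move_linear(position, rot=None, vel=0.15): straight line of the TCP; rot=None keeps the orientation; vel is the mean speed in m/s.
- r.set_joints(angles): joint-space move.
- r.set_gripper(opening, squeeze=None): opening from 0.0 (shut) to 1.0 (fully open); squeeze is the grip in N (None keeps the last); returns when the fingers have stopped.
- r.sleep(seconds).
- r.inverse_kinematics(position, orientation): joint angles nearest the present ones, or None.
- optics.get_image(name): name is "side" or "top" or "wrist"; returns a dict with "pixels" (420x560x3 uint8, red, green, blue), "depth" (420x560 float32, m along the optical axis (not along the pixel's ray), 0 where there is no reading), "fx", "fy", "cx", "cy" (pixels), "D" ([k1, k2, p1, p2, k3] as OpenCV has them; the pictures are not rectified), "camera_from_world" (4x4, takes a point from world to camera coordinates); the wrist camera has in their place "mount" (4x4, takes a point from camera to tool coordinates, whose origin is the TCP and whose axes are the flange's). Camera axes: x right, y down, z forward; pixel columns grow to the right and rows downward; lengths in m; the calibration is good to about 2 mm. A picture is of the moment at which its call begins: read the wrist's pose just before it.
A pose or a line that the arm cannot do raises r.PlanningError and nothing moves.
- r.hand_in(): hands the job in; it is judged then, once.
Readings, each from a call of its own:
- r.current_t(): time.
- r.current_q(): joint angles.
- r.current_qvel(): joint speeds.
- r.current_effort(): joint torques, N m.
- r.current_tool_pos(): TCP position.
- r.current_ee_rot(): TCP orientation.
- r.current_contact_force(): force on the tool from outside, world axes, zero at the start.
- r.current_torque(): the same for the moment, N m.
- r.current_opening(): opening from 0.0 (shut) to 1.0 (fully open).
- r.current_finger_force(): force on a finger pad.
Only numpy, scipy, OpenCV 4.12 (cv2) and the standard library are available. Lean on these libraries where they do the work, as an engineer would, in place of code of your own. Each camera call takes 0.05 s, during which the arm holds its last target. There are 200 camera calls.

### The job

Felt markers dry out if they are kept cap-up. One of the three markers in the sloping wooden stand has its cap at the top: pull it out, turn it end for end and put it back in its lane cap-down like the other two, pushed home into its pocket and lying on the rest bar. Leave the other two markers in their places.

Things in the scene. Friction and masses are not known exactly. Their poses are not given: they have to be found in the camera images.
- marker_center (a point): The marker to turn, cap at its upper free end at the start. One of three alike: 124 mm long, 14 mm thick, black barrel, contrasting cap. Point: its centre, 62 mm from either end. Its x axis runs along it to the cap end: up the slope at the start, down the slope at the end. Grip it round the middle, fingers across the lane and square to the slope; friction may keep it from sliding home by itself.
- marker_b_center (a point): A second marker of the same size in the stand, already cap-down (its x axis points to its cap, down the slope); stays in its place. The point is its centre.
- marker_c_center (a point): The third marker of the same size in the stand, already cap-down (its x axis points to its cap, down the slope); stays in its place. The point is its centre.
- stand_mid (a point): Fixed wooden stand, 145 x 176 mm: 3 lanes 60 mm apart, sloping up 35 degrees (roughly to the robot's left). Point: centre of a fully seated marker in the middle lane, 63 mm above the desk. Frame: x up the slope, y across (lanes at -60, 0, 60 mm), z square to it. Pocket at each foot: end wall x = -62, mouth x = -41, 34 mm wide, inside z -6.5 to 19.5, roof 5 thick. Pull 22 to 30 mm up x to free it.
- rest_bar (a point): Aluminium bar 8 mm thick across all lanes, on which the upper ends of the markers lie. Point: its top at the middle lane, 50 mm up the slope from stand_mid, 86 mm above the desk; same axes as stand_mid. In each lane two 6 mm guide pins stand 14 mm either side of the lane's middle and rise 10 mm above the bar's top. Between pockets and bar nothing is beside or close below the markers.
Not all that is in view belongs to the job. Leave any yellow look-alike of the part that bears marker_center alone.

How it is judged:
By the outcome, as a careful person would: the job done as asked, in the order asked, and still so for the second after the job is handed in, with the robot touching nothing.
It also fails if it takes over 54 s, if anything falls off the work surface, if the arm or the gripper's body presses on something with over 40 N, if the wrist force passes 120 N, or if a joint passes its speed limit or range.

## Working session

There is one attempt and no reset: what is moved stays moved. The work goes in short steps, each a Python script; the robot and the scene stay as the last script left them, time stands still between calls to the robot, and variables do not carry over. Pictures are saved under pics/ and viewed, at most 10 in all, crops included, and the job is handed in when it is done.

```bash
mkdir -p pics; cat > h.py <<'E'
import numpy as np, cv2, pickle
from cell import r, optics
from scipy.spatial.transform import Rotation as R
def grab(n):
    p=np.array(r.current_tool_pos());q=np.array(r.current_ee_rot())
    im=optics.get_image(n)
    if n=="wrist":
        T=np.eye(4);T[:3,:3]=R.from_quat(q).as_matrix();T[:3,3]=p
        im["wc"]=T@np.array(im["mount"])
    else: im["wc"]=np.linalg.inv(np.array(im["camera_from_world"]))
    return im
def K(im): return np.array([[im["fx"],0,im["cx"]],[0,im["fy"],im["cy"]],[0,0,1.]])
def cloud(im):
    h,w=im["depth"].shape
    u,v=np.meshgrid(np.arange(w),np.arange(h))
    n=cv2.undistortPoints(np.stack([u,v],-1).reshape(-1,1,2).astype(float),K(im),np.array(im["D"],float)).reshape(h,w,2)
    d=im["depth"][...,None]
    P=np.concatenate([n*d,d],-1)
    return P@im["wc"][:3,:3].T+im["wc"][:3,3]
def save(n,px): cv2.imwrite("pics/"+n+".png",px[...,::-1])
E
python3 - <<'E'
from h import *
ims={n:grab(n) for n in("side","top","wrist")}
pickle.dump(ims,open("i0.pkl","wb"))
save("top0",ims["top"]["pixels"]);save("sw0",cv2.resize(np.vstack([ims["side"]["pixels"],ims["wrist"]["pixels"]]),(400,600)))
print(r.finger_overhang,r.current_t(),[i["wc"][:3,3] for i in ims.values()])
E
```

```text
0.022 0.15 [array([-0.06065991, -0.95240084,  0.82997397]), array([ 0.22156499, -0.11525814,  1.37309835]), array([0.05116604, 0.55305299, 0.37364782])]
```

View pics/top0.png

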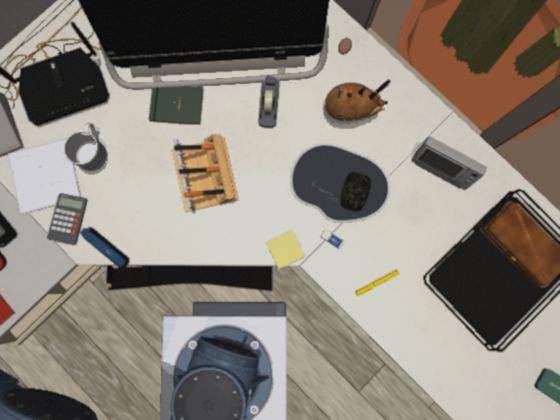

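View pics/sw0.png

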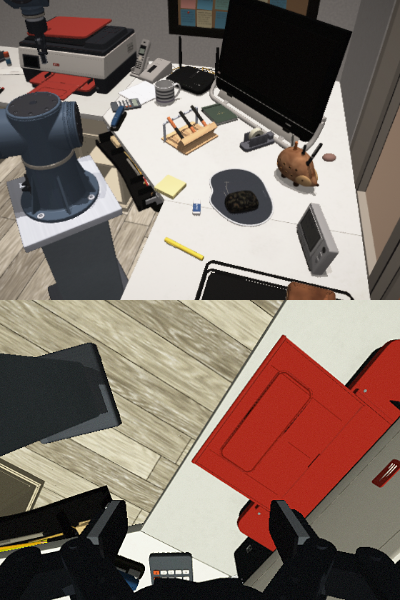

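The top view shows the base at (220,375) and the stand at (205,172), with its three markers at about rows 148, 170 and 196. Yellow look-alike: the pen at (377,282). I'll crop the stand and get positions.

```bash
python3 - <<'E'
from h import *
ims=pickle.load(open("i0.pkl","rb"))
t=ims["top"];C=cloud(t)
for u,v in[(205,150),(180,150),(200,170),(200,196),(222,160),(235,200),(185,210),(215,137),(178,140),(377,282),(220,215)]: print(u,v,C[v,u].round(3),t["pixels"][v,u])
a=cv2.resize(t["pixels"][125:220,165:245],(480,570),interpolation=cv2.INTER_CUBIC)
s=ims["side"];
b=cv2.resize(s["pixels"][150:220,220:310],(320,250),interpolation=cv2.INTER_CUBIC)
b=np.vstack([b,np.zeros((320,320,3),np.uint8)]);save("crop0",np.hstack([a,b]))
E
```

```text
205 150 [0.589 0.059 0.009] [117  89  59]
180 150 [0.567 0.112 0.09 ] [85 73 62]
200 170 [0.52  0.063 0.069] [32 34 30]
200 196 [0.464 0.069 0.009] [182 144  93]
222 160 [0.551 0.009 0.052] [203 157 102]
235 200 [ 0.454 -0.023  0.007] [134 118 100]
185 210 [0.425 0.107 0.014] [205 177 132]
215 137 [0.611 0.028 0.059] [190 147  96]
178 140 [ 0.62   0.135 -0.003] [176 172 165]
377 282 [ 0.239 -0.395  0.012] [212 190   7]
220 215 [ 0.414  0.016 -0.   ] [211 211 203]
```

View pics/crop0.png

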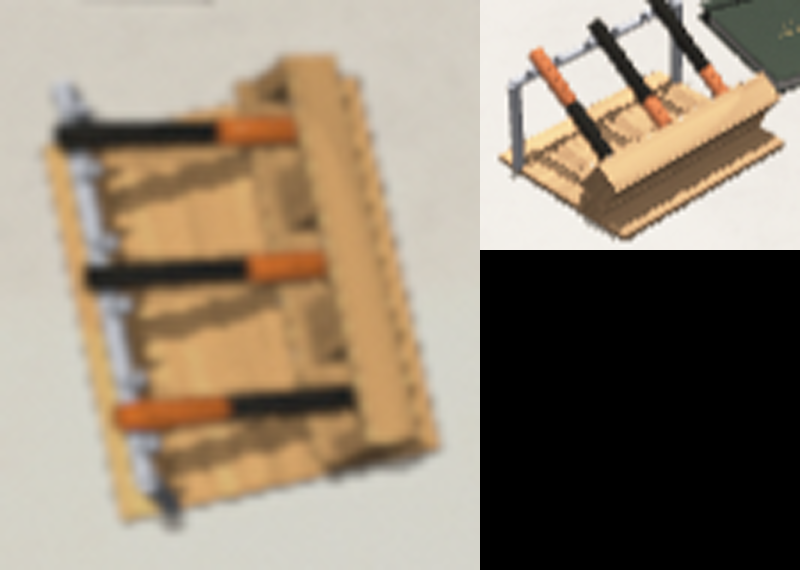

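Candidates: near lane at top (204,192), with an orange cap on its upper-left end, is cap-up. The middle (200,170) and far (200,148) markers are cap-down, and the yellow pen at (377,282) is a decoy. The crop confirms the near-lane marker. Next: check that both wrist orientations are reachable.

```bash
cat >> h.py <<'E'
def frame(d):
    d=np.array(d)/np.linalg.norm(d);c,s=np.cos(np.radians(35)),np.sin(np.radians(35))
    x=np.array([d[0]*c,d[1]*c,s]);y=np.array([-d[1],d[0],0]);return np.stack([x,y,np.cross(x,y)],1)
def toolq(S,sg): # tool z=-zs, y=sg*ys
    z=-S[:,2];y=sg*S[:,1];return R.from_matrix(np.stack([np.cross(y,z),y,z],1)).as_quat()
E
python3 - <<'E'
from h import *
S=frame([-.245,.97]);P=np.array([.462,.048,.063])
ims=pickle.load(open("i0.pkl","rb"));M=np.array(ims["wrist"]["mount"]);print(M.round(3))
for sg in(1,-1):
  q=toolq(S,sg)
  for n,off in dict(grasp=[0,0,0],pull=[.06,0,0],up=[.06,0,.1],back=[-.02,0,.0]).items():
    j=r.inverse_kinematics(list(P+S@np.array(off)),list(q)); print(sg,n,None if j is None else np.round(j,2))
  for hgt in(.15,.2):
    # camera centred over target
    Rm=R.from_quat(q).as_matrix(); cam=Rm@M[:3,3]
    tcp=P+S[:,2]*hgt-(cam-S[:,2]*(S[:,2]@cam))
    j=r.inverse_kinematics(list(tcp),list(q)); print("look",hgt,tcp.round(3),None if j is None else np.round(j,2))
E
```

```text
[[ 0.001 -0.952 -0.308  0.078]
 [ 1.     0.001  0.001  0.   ]
 [-0.001 -0.308  0.952 -0.121]
 [ 0.     0.     0.     1.   ]]
1 grasp [-0.27  0.64  1.91  0.63  1.02  2.18]
1 pull [-0.18  0.55  1.95  0.66  1.02  2.26]
1 up [-0.28  0.44  1.86  0.55  1.23  2.32]
1 back [-0.29  0.67  1.89  0.62  1.02  2.15]
look 0.15 [0.468 0.026 0.23 ] [-0.3   0.37  1.81  0.52  1.35  2.37]
look 0.2 [ 0.475 -0.001  0.271] [-0.35  0.34  1.74  0.5   1.46  2.39]
-1 grasp [-0.27  0.64  1.91  0.63  1.02 -0.97]
-1 pull [-0.18  0.55  1.95  0.66  1.02 -0.89]
-1 up [-0.28  0.44  1.86  0.55  1.23 -0.82]
-1 back [-0.29  0.67  1.89  0.62  1.02 -0.99]
look 0.15 [ 0.499 -0.097  0.141] [-0.49  0.6   1.69  0.45  1.32 -0.96]
look 0.2 [ 0.506 -0.125  0.182] [-0.53  0.57  1.62  0.43  1.42 -0.94]
```

```bash
python3 - <<'E'
from h import *
S=frame([-.245,.97]);P=np.array([.475,.050,.063])
p=np.array(r.current_tool_pos())
r.move_linear([p[0],p[1],.33],vel=.2)
r.move_to(list(P+S@np.array([0,0,.14])),list(toolq(S,-1)))
r.set_gripper(.5)
w=grab("wrist");pickle.dump(w,open("w1.pkl","wb"));save("w1",w["pixels"])
print(r.current_t(),r.current_opening())
E
```

```text
3.6667 0.5032426416003671
```

View pics/w1.png

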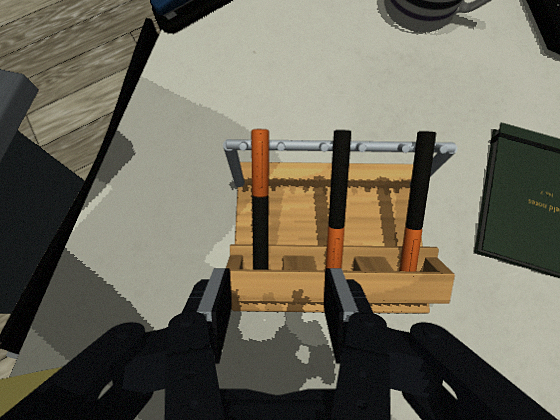

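The wrist picture shows the target at column 260, rows 130–268, orange cap up at the bar. The neighbours are at columns 340 and 418, and the roof at rows 270–300. Next: axes from the mask centrelines plus depth.

```bash
cat >> h.py <<'E'
def axis(im,C,c0,c1,r0,r1):
    "marker axis points (upper tip first) inside an image box, by mask centreline + depth + 7 mm"
    px=im["pixels"].astype(int);h=cv2.cvtColor(im["pixels"],cv2.COLOR_RGB2HSV)
    m=((px.max(-1)<60)|((h[...,0]<14)&(h[...,1]>185)&(px[...,0]>110)))
    k=np.zeros(m.shape,np.uint8);k[r0:r1,c0:c1]=m[r0:r1,c0:c1]
    n,l,st,_=cv2.connectedComponentsWithStats(k);i=1+np.argmax(st[1:,4]);k=l==i
    cam=im["wc"][:3,3];pts=[];
    for v in range(r0,r1):
        u=np.where(k[v])[0]
        if len(u)<6: continue
        p=C[v,int(round(u.mean()))];pts.append(p)
    pts=np.array(pts);a=np.linalg.svd(pts-np.median(pts,0))[2][0];a*=np.sign(a[2])
    d=np.median(pts,0)-cam;d-=a*(d@a);d/=np.linalg.norm(d)
    ctr=np.median(pts,0);res=np.linalg.norm(np.cross(pts-ctr,a),axis=1);ok=res<.004
    a=np.linalg.svd(pts[ok]-pts[ok].mean(0))[2][0];a*=np.sign(a[2]);c0=pts[ok].mean(0)+.007*d
    t=(pts[ok]-pts[ok].mean(0))@a
    return c0,a,c0+a*t.max(),ok.mean(),st[i][:4],np.ptp(t)
E
python3 - <<'E'
from h import *
w=pickle.load(open("w1.pkl","rb"));C=cloud(w)
tips=[];ax=[]
for b in[(245,278,120,268),(322,358,120,268),(398,442,120,268)]:
    c,a,tip,ok,box,L=axis(w,C,*b);print("c",c.round(4),"a",a.round(3),"slope",np.degrees(np.arcsin(a[2])).round(1),"ctr",(tip-.062*a).round(4),ok.round(2),box,L.round(3));tips.append(tip);ax.append(a)
tips=np.array(tips);print("lane vec",(tips[1:]-tips[:-1]).round(4),np.linalg.norm(tips[1:]-tips[:-1],axis=1))
for u,v in[(240,146),(300,146),(380,146),(445,146),(235,272),(450,272),(340,285),(240,300)]: print(u,v,C[v,u].round(4))
E
```

```text
c [0.4609 0.0551 0.069 ] a [-0.178  0.765  0.618] slope 38.2 ctr [0.4682 0.0238 0.0436] 0.35 [251 130  17 138] 0.043
c [0.5199 0.0698 0.0692] a [-0.197  0.805  0.56 ] slope 34.1 ctr [0.522  0.0615 0.0634] 1.0 [327 130  31 138] 0.107
c [0.5798 0.086  0.0705] a [-0.209  0.789  0.578] slope 35.3 ctr [0.5896 0.0491 0.0434] 0.28 [404 131  38 137] 0.03
lane vec [[ 0.0526  0.0401  0.0161]
 [ 0.0669 -0.0133 -0.0188]] [0.06810832 0.07075469]
240 146 [0.4398 0.0816 0.0946]
300 146 [0.4821 0.0968 0.0866]
380 146 [0.5412 0.112  0.0867]
445 146 [0.5858 0.1179 0.0966]
235 272 [ 0.4568 -0.0042  0.0585]
450 272 [0.6158 0.036  0.0589]
340 285 [ 0.5175 -0.0123  0.1828]
240 300 [ 0.4647 -0.0228  0.0456]
```

```bash
python3 - <<'E'
s=open("h.py").read()
i=s.index("    pts=np.array(pts);a=")
s=s[:i]+'''    pts=np.array(pts)
    f=cv2.fitLine(pts.astype(np.float32),cv2.DIST_WELSCH,.002,1e-4,1e-4).ravel().astype(float)
    for _ in range(3):
        a,c=f[:3]*np.sign(f[2]),f[3:];ok=np.linalg.norm(np.cross(pts-c,a),axis=1)<.004
        f=cv2.fitLine(pts[ok].astype(np.float32),cv2.DIST_HUBER,0,1e-4,1e-4).ravel().astype(float)
    a,c=f[:3]*np.sign(f[2]),f[3:]
    d=c-cam;d-=a*(d@a);d/=np.linalg.norm(d);t=(pts[ok]-c)@a;c=c+.007*d
    return c,a,c+a*t.max(),ok.mean(),st[i][:4],np.ptp(t)
'''
open("h.py","w").write(s)
E
python3 - <<'E'
from h import *
w=pickle.load(open("w1.pkl","rb"));C=cloud(w)
tips=[]
for b in[(245,278,120,268),(322,358,120,268),(398,442,120,268)]:
    c,a,tip,ok,box,L=axis(w,C,*b);print("a",a.round(3),"slope",np.degrees(np.arcsin(a[2])).round(1),"ctr",(tip-.062*a).round(4),ok.round(2),box,L.round(3));tips.append(tip)
tips=np.array(tips);print("lane vec",(tips[1:]-tips[:-1]).round(4),np.linalg.norm(tips[1:]-tips[:-1],axis=1))
E
```

```text
a [-0.185  0.789  0.586] slope 35.9 ctr [0.4628 0.0472 0.0631] 0.99 [251 130  17 138] 0.108
a [-0.197  0.805  0.56 ] slope 34.1 ctr [0.522  0.0615 0.0634] 1.0 [327 130  31 138] 0.107
a [-0.199  0.806  0.558] slope 33.9 ctr [0.5831 0.0754 0.0636] 0.99 [404 131  38 137] 0.106
lane vec [[ 0.0584  0.0153 -0.0013]
 [ 0.061   0.014   0.    ]] [0.06042168 0.06255649]
```

```bash
cat >> h.py <<'E'
S=frame([-.238,.971]);G=np.array([.4632,.0472,.0632])
def go(off,sg=None,vel=.15):
    r.move_linear(list(G+S@(np.array(off)+[0,0,.003])),None if sg is None else list(toolq(S,sg)),vel=vel)
def st(m=""):
    p=S.T@(np.array(r.current_tool_pos())-G)-[0,0,.003]
    print(m,"t%.1f"%r.current_t(),"off",p.round(4),"F",(S.T@np.array(r.current_contact_force())).round(1),"op%.3f"%r.current_opening(),"ff",np.round(r.current_finger_force(),1))
E
python3 - <<'E'
from h import *
go([0,0,.08],-1,.2);go([0,0,0],vel=.1);st("down")
r.set_gripper(0,50);st("grip")
go([.04,0,0],vel=.1);st("pull")
go([.04,0,.10],vel=.15);st("up")
w=grab("wrist");pickle.dump(w,open("w2.pkl","wb"));save("w2",w["pixels"])
E
```

```text
down t5.1 off [-0.0001 -0.0003  0.0005] F [ 0.7 -0.1 -0.2] op0.499 ff 0.0
grip t5.4 off [-0.0001 -0.0003  0.0005] F [0.2 1.5 6.6] op0.143 ff 49.0
pull t6.0 off [ 0.0357 -0.0005  0.0006] F [-36.9   3.1  -0.6] op0.147 ff 69.0
up t6.8 off [0.0401 0.0004 0.099 ] F [ 0.3 -0.1 -0.6] op0.145 ff 52.3
```

View pics/w2.png

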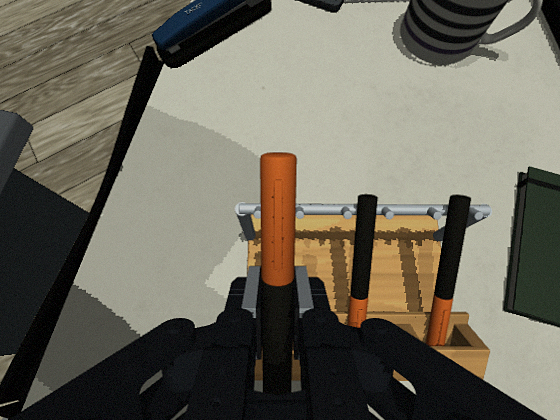

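The held marker's cap end is at (278,155), with the axis down column 278. The −37 N on the pull was the fingers reaching the bar, so I'll only go to about +29 mm on return. Next: check for slip in the grip.

```bash
python3 - <<'E'
from h import *
w=pickle.load(open("w2.pkl","rb"));C=cloud(w)
for b in [(255,300,145,262)]:
    c,a,tip,ok,box,L=axis(w,C,*b);o=S.T@(tip-.062*a-G);print("a_s",(S.T@a).round(4),"ctr_s",o.round(4),ok,box,L)
for b in [(350,380,188,310),(432,472,188,300)]:
    c,a,tip,ok,box,L=axis(w,C,*b);print((S.T@(tip-.062*a-G)).round(4),(S.T@a).round(3),ok)
E
```

```text
a_s [ 9.994e-01  9.000e-04 -3.470e-02] ctr_s [ 0.0402 -0.0008  0.1006] 0.981651376146789 [262 153  33 109] 0.038442869474683186
[ 0.0002 -0.0605  0.    ] [ 1.     0.003 -0.002] 0.991304347826087
[-1.000e-04 -1.225e-01  3.000e-04] [ 1.    -0.011 -0.01 ] 0.9809523809523809
```

```bash
python3 - <<'E'
from h import *
q=np.array(r.current_q());q[5]+=np.pi;print(q.round(2));r.set_joints(list(q));st("flip")
go([.029,0,.10],1);go([.029,0,.03],vel=.12);go([.029,0,.005],vel=.06);st("low")
w=grab("wrist");pickle.dump(w,open("w3.pkl","wb"));save("w3",w["pixels"])
E
```

```text
[-0.31  0.46  1.85  0.54  1.23  2.3 ]
flip t9.5 off [0.0401 0.0005 0.0989] F [ 0.2  0.1 -0. ] op0.142 ff 52.3
low t11.0 off [0.029  0.     0.0048] F [-0.4  0.4 -0.3] op0.142 ff 52.3
```

View pics/w3.png

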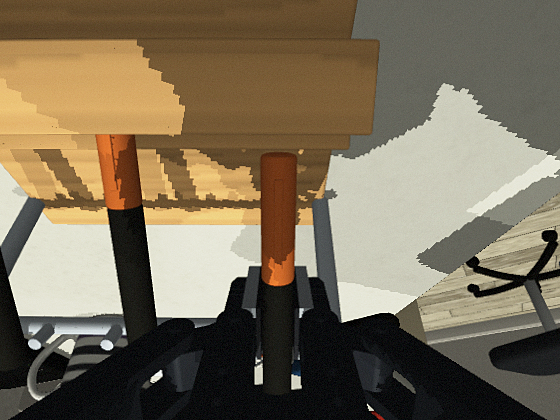

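The cap end, at (278,155), sits just outside the pocket mouth at row ~135, with no contact. Now insert it stepwise.

```bash
python3 - <<'E'
from h import *
go([.006,0,.005],vel=.05);st("in");go([.006,0,.001],vel=.03);st("lower")
for x in np.arange(.004,-.0061,-.001):
    go([x,0,.001],vel=.02);F=S.T@np.array(r.current_contact_force());st("x%.3f"%x)
    if F[0]>14 or abs(F[2])>25: break
w=grab("wrist");pickle.dump(w,open("w4.pkl","wb"));save("w4",w["pixels"])
E
```

```text
in t11.7 off [0.0058 0.0001 0.005 ] F [-0.4  0.9 -1.1] op0.144 ff 52.3
lower t12.0 off [0.0062 0.0001 0.0008] F [-0.9 -0.4 -0.1] op0.141 ff 52.3
x0.004 t12.2 off [0.0039 0.     0.001 ] F [-0.1 -0.1 -0. ] op0.144 ff 52.3
x0.003 t12.5 off [0.0029 0.     0.001 ] F [ 0.3 -0.2  0.5] op0.144 ff 52.3
x0.002 t12.7 off [ 0.002 -0.     0.001] F [-0.2 -0.  -0.5] op0.140 ff 52.3
x0.001 t13.0 off [ 0.0009 -0.      0.001 ] F [-0.2  1.3  0.5] op0.142 ff 52.3
x0.000 t13.2 off [-0.0001  0.      0.001 ] F [-0.9  0.9  0.3] op0.144 ff 52.3
x-0.001 t13.5 off [-0.0002  0.0001  0.0009] F [ 7.1 -1.5  0.8] op0.144 ff 52.4
x-0.002 t13.7 off [-0.0002  0.0001  0.0009] F [15.1 -0.6  2.8] op0.144 ff 52.6
```

View pics/w4.png

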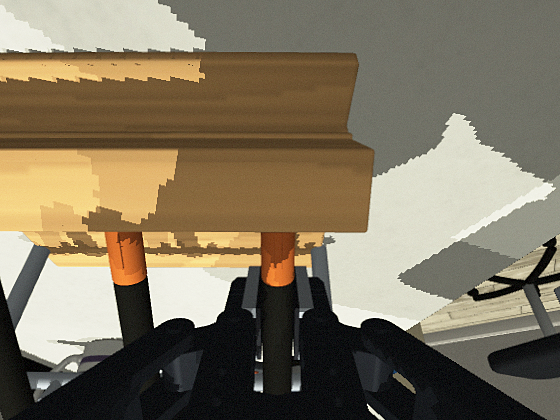

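The cap is inside the pocket and its wall contact comes exactly at x = 0 (15 N). Lower, release, back off and look.

```bash
python3 - <<'E'
from h import *
for z in(0,-.001):
    go([-.001,0,z],vel=.02);st("z")
    if (S.T@np.array(r.current_contact_force()))[2]>6: break
r.set_gripper(.45);st("open")
go([0,0,.14],vel=.15)
q=np.array(r.current_q());q[5]-=np.pi;r.set_joints(list(q));st("out")
w=grab("wrist");save("w5",w["pixels"]);pickle.dump(w,open("w5.pkl","wb"))
E
```

```text
z t14.0 off [-0.0002  0.      0.0005] F [8.3 3.3 9.5] op0.139 ff 53.6
open t14.4 off [-0.0011  0.     -0.0001] F [0.2 0.5 0.1] op0.452 ff 0.0
out t18.1 off [1.000e-04 3.000e-04 1.392e-01] F [ 0.5 -0.   0.2] op0.449 ff 0.0
```

View pics/w5.png

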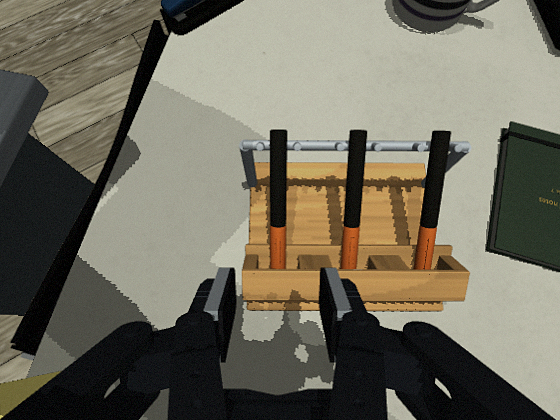

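All three markers are now cap-down, with their upper ends level at rows ~130 (columns 278, 357, 440) between the pins. One numeric check, then hand in.

```bash
python3 - <<'E'
from h import *
w=pickle.load(open("w5.pkl","rb"));C=cloud(w);o=[]
for b in [(264,294,122,268),(340,372,122,268),(415,455,122,268)]:
    c,a,tip,ok,box,L=axis(w,C,*b);o.append(S.T@(tip-.062*a-G));print(o[-1].round(4),(S.T@a).round(3),ok)
if abs(o[0][0]-o[1][0])<.0025 and abs(o[0][2]-o[1][2])<.003: print(r.hand_in())
E
```

```text
[-0.0001 -0.0012  0.    ] [ 1.     0.001 -0.012] 1.0
[-0.     -0.0605  0.0002] [ 1.     0.003 -0.012] 1.0
[-0.0005 -0.1228  0.0003] [ 1.     0.009 -0.007] 1.0
the job is handed in; nothing more can be done
None
```

The near-lane marker is turned cap-down, pushed home in its pocket and lying on the rest bar; the other two are still in their places, and the job was handed in at about 18 s, with one 37 N finger touch on the rest bar during the pull-out.

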